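Walk a cast power module round to its contact rail

TASK

Turn the heavy finned power module by pushing its corners with the fingertips until its yellow-topped contact side faces the black contact rail, and push it up until that side lies flat against the rail with both brass contacts on the copper strip. Only push it along the bench: never lift or tip it, and leave the things around it where they are.

Things in the scene. Friction and masses are not known exactly. Their poses are not given: they have to be found in the camera images.
- module: loose finned aluminium block, 88 (x) by 100 (y) by 55 mm high, 0.6 to 1 kg; it stops when the push stops. Origin: centre of its underside; +x points out of the contact side. An 18 mm yellow bar tops that side; two brass contacts, 10 mm wide, at y = -25 and +25 mm, flush with it, show on the bar. Starts turned 45 to 180 degrees, either way, from facing the rail. Lower 40 mm solid, push anywhere
- contact_face (a point): centre of the module's contact side, 44 mm along the module's +x from its centre, 20 mm above the bench; x points out of the side
- rail: black contact rail fixed to the bench, 250 (y) by 26 by 40 mm high. Origin: bottom edge of its working face, mid-length; that face is its plane x = 0, on the robot's side, and +x points into the rail, away from the robot. A copper strip, 110 mm long and centred, covers the face and shows on top. The module faces it when both +x axes point the same way
- screwdriver: screwdriver with red handle, 170 mm long, lying down; bystander
- pliers: orange-handled pliers, about 160 mm long, 14 mm high, lying down; bystander
- jar: small jar of screws with blue cap, 52 mm in diameter, 55 mm high; origin under its centre; bystander
- reel: blue empty wire reel, 56 mm in diameter, 38 mm high, standing on its flange; origin under its centre; bystander
- relay_board: small green board with a blue relay, 55 x 35 x 24 mm; bystander
There are look-alikes about, which are no part of the job. Of the things like the module, leave any that is green; of the rest the larger one is meant.

How it is judged:
By the outcome, as a careful person would: the job done as asked, in the order asked, and still so for the second after the job is handed in, with the robot touching nothing.
It also fails if it takes over 64 s, if anything falls off the work surface, if the arm or the gripper's body presses on something with over 40 N, if the wrist force passes 120 N, or if a joint passes its speed limit or range.

ROBOT

A 6-joint arm with a two-finger parallel gripper is mounted at the origin on the work surface. World frame = base frame: x ahead of the robot, y to its left, z up, the work surface at z = 0. Lengths are in m, angles in rad, forces in N, time in s.
With the tool pointing down it reaches from about 0.3 to 0.775 m from the base axis. Payload 14.6 kg.
Tool frame: the origin (TCP) lies midway between the tips of the shut fingers; the grasp point (between the pads) lies 19 mm behind it (env.grip_point_offset is the distance from the TCP to the grasp point, in m); z points along the fingers, y is the direction in which the jaws open and shut (so a half turn about z gives the same grasp; the last joint's range is limited). The gripper opens to 85 mm and grips with 20 to 120 N. Pads are 22 mm wide; open, the fingers measure 114 mm over their backs; the gripper's body (76 mm by 85 mm) begins 54 mm behind the grasp point. The pads swing forward as they close: fully open they stand 13 mm farther back than shut.
Start: joints at [-1.292, 0.3, 1.521, -0, 1.321, -0.067], TCP at [0.186, -0.517, 0.231] pointing down, gripper open.
Joint ranges: [-3.03, 3.03], [-0.79, 2.21], [0.23, 2.52], [-1.04, 4.18], [0, 3.07], [-2.55, 2.55]. Speed limits (rad/s): [2.22, 2.22, 2.57, 3.14, 3.14, 3.14].

INTERFACE

Orientations are given as a unit quaternion [w, x, y, z].
In Python, from plant import env gives the robot as it stands.
- The arm moves only by the tool step_arm, never from a script. Its argument "plan" is a list of rows, each a list of 5 numbers: the shift along the tool's x, y, z in units of 25 mm (1.0 is 25 mm), then the turn about the tool's z in units of 6 degrees (1.0 is 6 degrees), then the closure in counts, from 0 (fully open) to 255 (shut). In form: [[dx, dy, dz, twist, hand], ...]. A call has 1 to 5 rows; each row is the pose to reach, as a shift and turn from the pose commanded when the call began, along the tool's axes at that moment; what a row does not reach only later rows make up. A row lasts 1/10 s, in which the tool goes at most 50 mm and 8.59 degrees, less where a joint would pass 70% of its speed; a pose out of reach is approached as far as the arm can. A call with a gripper value outside its range is refused whole. The fingers move at their own pace and stop on an object; "squeeze" is the grip in N (left out, the last holds). Time passes only in rows, so rows that repeat a pose let the fingers close. It gives the time, the measured TCP pose, the force and the opening at its end, in the units of the state.
- env.read_state(): the state, without advancing time (a new reading comes with each control period).
- env.snapshot(name): name is "scene" or "top" or "wrist"; returns a dict with "img" (400x640x3 uint8, blue, green, red), "range_z" (400x640 float32, m along the optical axis (not along the pixel's ray), 0 where there is no reading), "intrinsics" (3x3 intrinsics, pixels), "cam_to_world" (4x4, takes a point from camera to world coordinates). Camera axes: x right, y up, looking along -z (the intrinsics and any distortion apply to the point x, -y, -z); pixel columns grow to the right and rows downward; lengths in m; the calibration is good to about 2 mm. A picture is of the moment at which its call begins.
- env.finish_job(): hands the job in, once; it reports no verdict.
The state is a dict: "time_s": time; "qpos": joint angles; "qvel": joint speeds; "joint_torque": joint torques, N m; "ee_pos": TCP position; "tcp_rot": TCP orientation; "wrist_force": force on the tool from outside, world axes, zero at the start; "ft_torque": the same for the moment, N m; "gripper_width": opening from 0.0 (shut) to 1.0 (fully open).
Only numpy, scipy, OpenCV 4.12 (cv2) and the standard library are available. Lean on these libraries where they do the work, as an engineer would, in place of code of your own. Each camera call takes 0.05 s, during which the arm holds its last target. There are 200 camera calls.

## Working session

There is one attempt and no reset: what is moved stays moved. The work goes in short steps, Python scripts to look and compute and a tool call to move; the robot and the scene stay as the last step left them, time stands still between calls to the robot, and variables do not carry over. Pictures are saved under pics/ and viewed, about 8 in all and at most 12, crops included, and the job is handed in when it is done.

Besides the shell and the picture viewer there is one more tool, called after "Emit:" as name(argument=value, ...), one argument or row to a line, values as JSON. step_arm: Moves the arm, as the interface text tells. Its arguments: {"type":"object","properties":{"plan":{"type":"array"},"squeeze":{"type":"number"}},"required":["plan"]}

```bash
mkdir -p pics; cat > h.py <<'E'
import numpy as np, cv2
from plant import env
def snap(n,f=None):
    s=env.snapshot(n)
    if f: cv2.imwrite('pics/'+f,s['img'])
    np.savez('last_'+n+'.npz',**s)
    return s
def load(n): return dict(np.load('last_'+n+'.npz'))
def cloud(s):
    K=s['intrinsics'];z=s['range_z'];v,u=np.indices(z.shape)
    p=np.stack([(u-K[0,2])/K[0,0]*z,-(v-K[1,2])/K[1,1]*z,-z,np.ones_like(z)],-1)
    return (p@s['cam_to_world'].T)[...,:3]
def proj(s,P):
    K=s['intrinsics'];c=np.linalg.inv(s['cam_to_world'])@np.append(P,1)
    return K[0,0]*c[0]/-c[2]+K[0,2], K[1,1]*-c[1]/-c[2]+K[1,2]
E
python3 - <<'E'
from h import *
s=snap('top','top0.png')
print(s['cam_to_world'],s['intrinsics'])
st=env.read_state();print(st)
P=cloud(s);np.set_printoptions(precision=3,suppress=True)
for r in (20,200,380):
  for c in (20,320,620): print(r,c,P[r,c])
E
```

```text
[[-0.00623685  0.99662403 -0.08186362  0.44242987]
 [-0.99994277 -0.00692733 -0.00815315 -0.00412072]
 [-0.00869273  0.08180808  0.99661019  1.26319183]
 [ 0.          0.          0.          1.        ]] [[513.82261347   0.         306.52759769]
 [  0.         513.82261347 205.42357627]
 [  0.           0.           1.        ]]
{'time_s': 0.05, 'qpos': array([-1.29159008e+00,  3.00476547e-01,  1.52158294e+00,  7.85793290e-06,
        1.32072090e+00, -6.65949440e-02]), 'qvel': array([ 2.49885329e-04, -5.88130200e-04,  5.25325332e-04,  7.16199093e-05,
       -7.40158512e-04,  8.81442498e-05]), 'joint_torque': array([ 8.92763819e-04, -5.44954205e+01, -3.62803531e+01, -9.73897886e-05,
        3.12021017e-03, -2.35859503e-06]), 'ee_pos': array([ 0.18635842, -0.51721152,  0.23071755]), 'tcp_rot': array([-5.90917657e-04,  9.85089886e-01,  1.72039426e-01, -5.92278128e-05]), 'wrist_force': array([ 0.09760174,  0.00967698, -0.45282385]), 'ft_torque': array([-0.02117313,  0.0050666 ,  0.02573421]), 'gripper_width': 1.0004965994066897}
20 20 [ 1.029  0.739 -0.006]
20 320 [ 1.018 -0.031  0.003]
20 620 [ 1.012 -0.79  -0.002]
200 20 [0.562 0.704 0.022]
200 320 [ 0.556 -0.026  0.036]
200 620 [ 0.554 -0.763  0.001]
380 20 [ 0.127  0.702 -0.005]
380 320 [ 0.244 -0.016  0.47 ]
380 620 [ 0.223 -0.509  0.397]
```

View pics/top0.png

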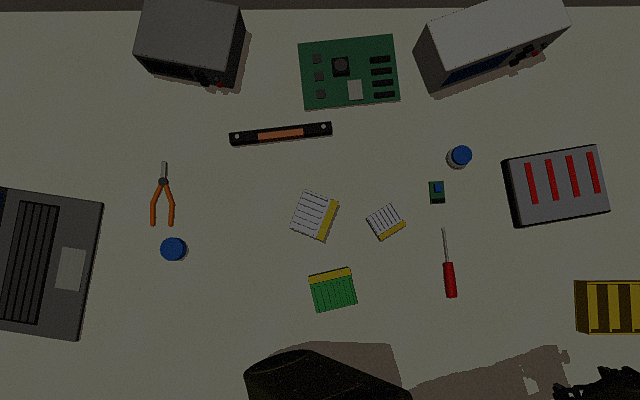

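The top view shows the rail at (280,133), the target module (larger, non-green) at (315,216) with its yellow side to image right, the small look-alike at (386,222) and the green one at (333,290). Next I'll measure on an enlarged crop.

```bash
python3 - <<'E'
from h import *
np.set_printoptions(precision=4,suppress=True)
s=load('top');P=cloud(s);im=s['img']
c=im[110:320,220:420];c=np.clip(c.astype(float)*2,0,255).astype('uint8')
cv2.imwrite('pics/crop0.png',cv2.resize(c,None,fx=2.8,fy=2.8,interpolation=cv2.INTER_CUBIC))
def rect(r0,r1,c0,c1,z0,z1):
    q=P[r0:r1,c0:c1].reshape(-1,3);q=q[(q[:,2]>z0)&(q[:,2]<z1)]
    r=cv2.minAreaRect((q[:,:2]*1000).astype(np.float32));return len(q),np.median(q[:,2]),r,cv2.boxPoints(r)
print('rail',rect(115,155,222,340,.03,.05))
print('mod',rect(183,250,283,350,.044,.065))
print('small',rect(195,250,355,412,.025,.065))
print('green',rect(260,318,300,365,.03,.065))
E
```

```text
rail (1170, np.float64(0.04055124871820748), ((721.6901245117188, 68.93709564208984), (27.8643856048584, 249.86502075195312), 5.965822219848633), array([[694.8485, 191.7449],
       [720.8182, -56.7668],
       [748.5317, -53.8708],
       [722.562 , 194.641 ]], dtype=float32))
mod (782, np.float64(0.055251848414365146), ((520.6072998046875, -10.717300415039062), (85.29405975341797, 100.14185333251953), 67.6502914428711), array([[458.0808, -31.1208],
       [550.7   , -69.2006],
       [583.1338,   9.6862],
       [490.5146,  47.766 ]], dtype=float32))
small (792, np.float64(0.034625015204369336), ((504.62176513671875, -183.45321655273438), (63.339080810546875, 72.41525268554688), 31.551923751831055), array([[ 458.6877, -169.17  ],
       [ 496.5805, -230.8799],
       [ 550.5559, -197.7364],
       [ 512.6631, -136.0266]], dtype=float32))
green (1601, np.float64(0.04384257236929856), ((343.4863586425781, -53.58800506591797), (88.7024917602539, 99.7120361328125), 12.811097145080566), array([[ 289.1842,  -14.8074],
       [ 311.2941, -112.0373],
       [ 397.7885,  -92.3686],
       [ 375.6786,    4.8612]], dtype=float32))
```

View pics/crop0.png

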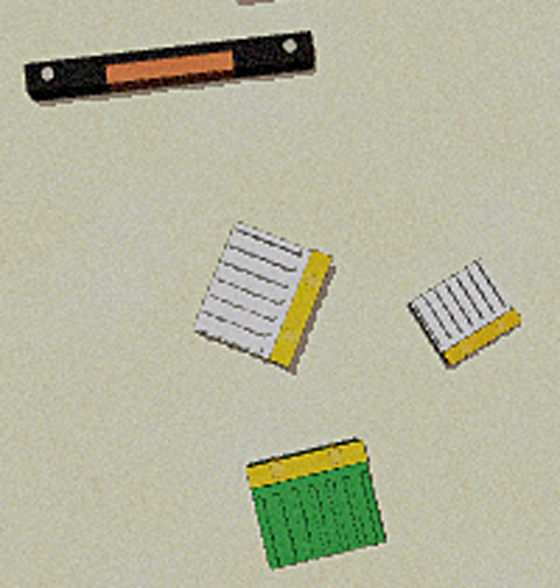

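The crop confirms it: the module's yellow bar faces image right (world −y), about 118° away from the rail, with four look-alike and bystander items clear of the path. I'll align the tool with the rail frame on the way and push from the robot side.

Emit:
step_arm(
  plan=[
    [1.43,-1.4,0,1,255],
    [2.86,-2.8,0,2.3,255],
    [4.3,-4.2,0,2.3,255],
    [5.7,-5.6,0,2.3,255],
    [7.15,-7,0,2.3,255],
  ],
)

```text
time_s: 0.55
ee_pos: [0.2953, -0.2906, 0.231]
tcp_rot: [-0.0, 0.999, 0.052, -0.0]
wrist_force: [0.4, -0.1, -0.0]
gripper_width: 0.148
```

```bash
cat >> h.py <<'E'
R0=np.array([.7088,.0676]);A0=np.radians(5.97)
RM=np.array([[np.cos(A0),np.sin(A0)],[-np.sin(A0),np.cos(A0)]])
def rail(p): return (RM@(np.asarray(p)[:2]-R0))*1000
def tcp():
    s=env.read_state();w,x,y,z=s['tcp_rot']
    tx=np.array([1-2*(y*y+z*z),2*(x*y+w*z)]);yaw=np.degrees(np.arctan2(tx[1],tx[0]))
    r=rail(s['ee_pos']);print('t',s['time_s'],'rail',r.round(1),'z',s['ee_pos'][2].round(4),'yaw-rail',(yaw-5.97).round(2),'F',s['wrist_force'].round(1),'q',s['qpos'].round(2));return r,s['ee_pos'][2],np.radians(yaw-5.97)
def go(x,y,z):
    r,h,a=tcp();d=np.array([x,y])-r
    print('units',np.round([(d[0]*np.cos(a)+d[1]*np.sin(a))/25,-(-d[0]*np.sin(a)+d[1]*np.cos(a))/25,(h*1000-z)/25],2))
E
python3 -c "
from h import *
go(-276,-37,12)"
```

```text
t 0.55 rail [-448.5 -313.2] z 0.231 yaw-rail 0.01 F [ 0.4 -0.1 -0. ] q [-0.87 -0.01  1.87  0.    1.28  0.6 ]
units [  6.9  -11.05   8.76]
```

Emit:
step_arm(
  plan=[
    [1.0,-1.7,0.5,0,255],
    [2.0,-3.4,1,0,255],
    [3.1,-5.1,1.5,0,255],
    [4.2,-6.8,2,0,255],
    [5.3,-8.5,2.5,0,255],
  ],
)

```text
time_s: 1.05
ee_pos: [0.4014, -0.0724, 0.1703]
tcp_rot: [0.0, 0.999, 0.052, 0.0]
wrist_force: [0.7, -0.2, 0.0]
gripper_width: -0.003
```

Emit:
step_arm(
  plan=[
    [1.0,-1.6,0,0,255],
    [1.6,-2.55,1.5,0,255],
    [1.6,-2.55,3,0,255],
    [1.6,-2.55,4.7,0,255],
    [1.6,-2.55,6.2,0,255],
  ],
)

```text
time_s: 1.55
ee_pos: [0.4335, -0.0064, 0.0138]
tcp_rot: [-0.0, 0.999, 0.053, -0.0]
wrist_force: [0.5, 0.7, 0.3]
gripper_width: 0.002
```

```bash
python3 - <<'E'
from h import *
go(-276,-37,12)
a=snap('top')['img'];b=snap('scene')['img']
a=np.clip(a[150:350,200:440].astype(float)*2,0,255).astype('uint8');b=np.clip(b.astype(float)*1.6,0,255).astype('uint8')
a=cv2.resize(a,(480,400));cv2.imwrite('pics/v1.png',cv2.resize(np.hstack([a,cv2.resize(b,(640,400))]),(800,286)))
E
```

```text
t 1.55 rail [-281.5  -45. ] z 0.0138 yaw-rail 0.09 F [0.5 0.7 0.3] q [-0.1   0.38  2.01 -0.    0.75  1.37]
units [ 0.22 -0.32  0.07]
```

View pics/v1.png

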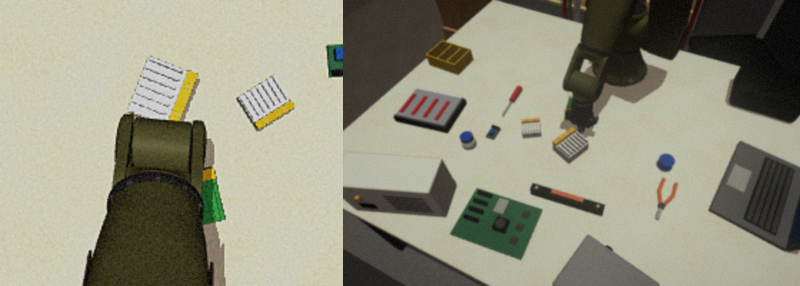

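The left half (top view) shows the tool behind the module's near side; the right half (scene camera) sees the module at about (570,143) unoccluded. I'll track it with the scene camera's depth.

```bash
cat >> h.py <<'E'
def pose(cx,cy,yaw,cam='scene',rad=75):
    s=snap(cam);q=cloud(s).reshape(-1,3);q=q[(q[:,2]>.045)&(q[:,2]<.062)]
    r=(q[:,:2]-R0)@RM.T*1000;r=r[np.hypot(r[:,0]-cx,r[:,1]-cy)<rad]
    # keep largest connected blob on a 4 mm grid
    g=((r-[cx,cy]+100)/4).astype(int);m=np.zeros((52,52),np.uint8);m[g[:,0],g[:,1]]=1
    m=cv2.morphologyEx(m,cv2.MORPH_CLOSE,np.ones((3,3)));n,l,st,_=cv2.connectedComponentsWithStats(m)
    k=1+np.argmax(st[1:,4]);r=r[l[g[:,0],g[:,1]]==k]
    (x,y),wh,a=cv2.minAreaRect(r.astype(np.float32))
    a=(a-yaw+45)%90-45+yaw
    print(cam,len(r),'centre',round(x,1),round(y,1),'size',np.round(wh,1),'yaw',round(a,1));return x,y,a
E
python3 - <<'E'
from h import *
pose(-195,-58,-118);pose(-195,-58,-118,'top')
E
```

```text
scene 788 centre -193.4 -58.9 size [ 87.2 102.9] yaw -118.8
top 691 centre -194.8 -59.0 size [88.1 95.7] yaw -116.1
```

Emit:
step_arm(
  plan=[
    [0.5,0.25,0,0,255],
    [0.95,0.45,0,0,255],
    [1.35,0.65,0,0,255],
    [1.75,0.8,0,0,255],
    [2.1,0.9,0,0,255],
  ],
)

```text
time_s: 2.25
ee_pos: [0.4894, -0.0241, 0.0181]
tcp_rot: [0.0, 0.999, 0.052, 0.001]
wrist_force: [-5.4, -0.6, -0.7]
gripper_width: -0.0
```

```bash
python3 -c "
from h import *
tcp();pose(-180,-65,-100)"
```

```text
t 2.25 rail [-227.7  -68.4] z 0.0181 yaw-rail 0.03 F [-5.4 -0.6 -0.7] q [-0.12  0.47  1.86 -0.    0.81  1.34]
scene 856 centre -166.1 -58.8 size [ 86.4 116.5] yaw -104.9
```

```bash
sed -i "s/np.ones((3,3)));n,l/np.ones((3,3)));m=cv2.morphologyEx(m,cv2.MORPH_OPEN,cv2.getStructuringElement(cv2.MORPH_ELLIPSE,(11,11)));n,l/" h.py
python3 -c "
from h import *
tcp();pose(-180,-65,-100);pose(-180,-65,-100,'top')"
```

```text
t 2.3 rail [-226.5  -68.7] z 0.0183 yaw-rail 0.02 F [-0.8 -0.6 -1.4] q [-0.12  0.47  1.86 -0.    0.81  1.34]
scene 805 centre -162.8 -59.6 size [ 86.4 110.8] yaw -104.3
top 357 centre -138.1 -67.6 size [82.6 52.9] yaw -107.8
```

Emit:
step_arm(
  plan=[
    [-1.4,0.2,0,0,255],
    [-1.1,2.0,0,0,255],
    [0.3,3.2,0,0,255],
    [2.0,3.3,0,0,255],
    [3.4,3.2,0,0,255],
  ],
)

```text
time_s: 2.9
ee_pos: [0.5838, -0.0956, 0.0178]
tcp_rot: [0.0, 0.999, 0.051, 0.002]
wrist_force: [-0.0, -0.4, 0.9]
gripper_width: -0.001
```

Emit:
step_arm(
  plan=[
    [0,-0.2,0.1,0,255],
    [0,-0.8,0.2,0,255],
    [0,-1.3,0.2,0,255],
    [0,-1.8,0.2,0,255],
    [0,-2.3,0.2,0,255],
  ],
)

```text
time_s: 3.4
ee_pos: [0.5761, -0.0374, 0.013]
tcp_rot: [0.001, 0.999, 0.052, 0.002]
wrist_force: [5.1, -9.6, 8.0]
gripper_width: -0.003
```

```bash
python3 -c "
from h import *
tcp();pose(-155,-45,-85);pose(-155,-45,-85,'top')"
```

```text
t 3.4 rail [-142.9  -90.7] z 0.013 yaw-rail 0.01 F [ 5.1 -9.6  8. ] q [-0.13  0.62  1.61 -0.    0.9   1.34]
scene 554 centre -165.2 -16.9 size [69.2 96.3] yaw -92.7Traceback (most recent call last):
  File "<string>", line 3, in <module>
    tcp();pose(-155,-45,-85);pose(-155,-45,-85,'top')
                             ~~~~^^^^^^^^^^^^^^^^^^^^
  File "h.py", line 32, in pose
    k=1+np.argmax(st[1:,4]);r=r[l[g[:,0],g[:,1]]==k]
        ~~~~~~~~~^^^^^^^^^^
    return _wrapfunc(a, 'argmax', axis=axis, out=out, **kwds)
    return bound(*args, **kwds)
ValueError: attempt to get argmax of an empty sequence
```

Emit:
step_arm(
  plan=[
    [0,1.5,0,0,255],
    [0,2.5,-1.5,0,255],
    [-2,2.5,-3.4,0,255],
    [-4,2.5,-4,0,255],
    [-5.5,2.5,-4,0,255],
  ],
)

```text
time_s: 4.0
ee_pos: [0.4495, -0.1126, 0.112]
tcp_rot: [0.001, 0.999, 0.053, 0.002]
wrist_force: [0.2, -1.2, 0.9]
gripper_width: 0.002
```

```bash
python3 -c "
from h import *
tcp();pose(-160,-28,-92,rad=90)
pose(-160,-28,-92,'top',rad=90)
a=load('top')['img'][100:300,200:440];cv2.imwrite('pics/v2.png',cv2.resize(np.clip(a.astype(float)*2,0,255).astype('uint8'),(720,600)))"
```

```text
t 4.0 rail [-276.7 -152.3] z 0.112 yaw-rail 0.06 F [ 0.2 -1.2  0.9] q [-0.32  0.25  1.89  0.    1.    1.14]
scene 792 centre -166.3 -24.3 size [85.1 98.8] yaw -92.1
top 700 centre -170.0 -24.0 size [85.2 97.2] yaw -91.5
```

View pics/v2.png

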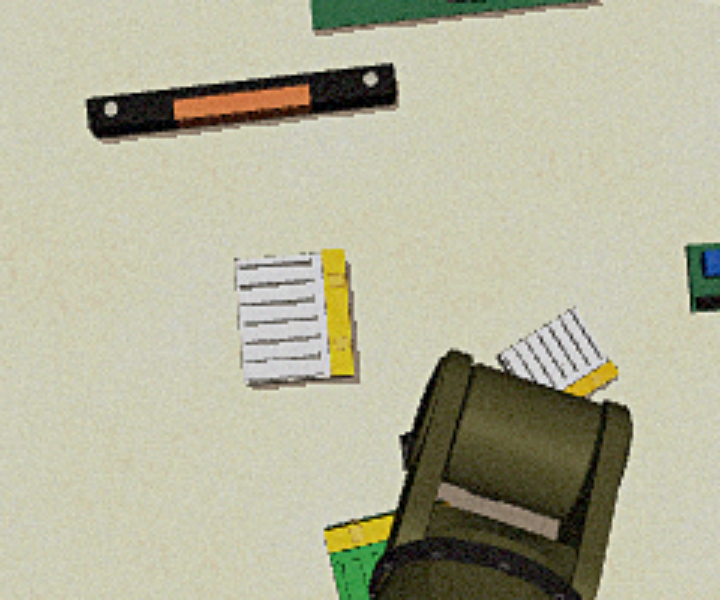

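The picture shows the module at crop (295,318), contact side towards −y (92° still to turn), rail strip centred about (240,107), and the look-alikes unmoved. Next I push corner B (near right).

Emit:
step_arm(
  plan=[
    [1.1,-1.6,0.5,0,255],
    [1.1,-3,1.7,0,255],
    [1.1,-3,3.4,0,255],
    [1.4,-3,3.9,0,255],
    [1.8,-3,3.9,0,255],
  ],
)

```text
time_s: 4.6
ee_pos: [0.4866, -0.0328, 0.011]
tcp_rot: [-0.0, 0.999, 0.053, -0.002]
wrist_force: [-2.1, -1.3, -0.8]
gripper_width: 0.003
```

Emit:
step_arm(
  plan=[
    [0.4,0,0,0,255],
    [0.8,0,0,0,255],
    [1.2,0,0,0,255],
    [1.6,-0.05,0,0,255],
    [2.0,-0.1,0,0,255],
  ],
)

```text
time_s: 5.1
ee_pos: [0.5389, -0.0265, 0.0137]
tcp_rot: [0.0, 0.999, 0.052, 0.001]
wrist_force: [-4.4, -3.6, 0.3]
gripper_width: -0.0
```

```bash
python3 -c "
from h import *
tcp();pose(-150,-24,-75,rad=90)"
```

```text
t 5.1 rail [-178.8  -75.9] z 0.0137 yaw-rail 0.01 F [-4.4 -3.6  0.3] q [-0.12  0.56  1.72 -0.    0.86  1.35]
scene 804 centre -133.6 -12.0 size [99.2 84.5] yaw -66.6
```

Emit:
step_arm(
  plan=[
    [0.3,0.1,0,0,255],
    [0.65,0.1,0,0,255],
    [1.0,0,0,0,255],
    [1.3,-0.2,0,0,255],
    [1.55,-0.4,0,0,255],
  ],
)

```text
time_s: 5.65
ee_pos: [0.5761, -0.0127, 0.0135]
tcp_rot: [0.0, 0.999, 0.052, 0.001]
wrist_force: [-2.8, -7.6, 2.1]
gripper_width: 0.0
```

```bash
python3 -c "
from h import *
tcp();pose(-110,10,-45,rad=90)"
```

```text
t 5.65 rail [-140.3  -66. ] z 0.0135 yaw-rail 0.01 F [-2.8 -7.6  2.1] q [-0.09  0.62  1.61 -0.    0.91  1.38]
scene 765 centre -111.5 6.9 size [94.4 84. ] yaw -46.0
```

Emit:
step_arm(
  plan=[
    [-1.4,0.2,0,0,255],
    [-2.8,0,0,0,255],
    [-3.5,-1.7,0,0,255],
    [-3.4,-3.3,0,0,255],
    [-2.4,-4.1,0,0,255],
  ],
)

```text
time_s: 6.2
ee_pos: [0.5035, 0.0857, 0.0134]
tcp_rot: [-0.0, 0.999, 0.053, 0.0]
wrist_force: [1.5, -0.4, 0.9]
gripper_width: 0.001
```

Emit:
step_arm(
  plan=[
    [0.35,0.3,0,0,255],
    [0.7,0.7,0,0,255],
    [1.0,1.1,0,0,255],
    [1.3,1.5,0,0,255],
    [1.65,1.85,0,0,255],
  ],
)

```text
time_s: 6.7
ee_pos: [0.55, 0.0401, 0.0124]
tcp_rot: [-0.0, 0.999, 0.052, -0.001]
wrist_force: [-8.6, 1.1, 4.7]
gripper_width: 0.0
```

```bash
python3 -c "
from h import *
tcp();pose(-90,0,-25,rad=90)"
```

```text
t 6.7 rail [-160.8  -10.9] z 0.0124 yaw-rail -0.05 F [-8.6  1.1  4.7] q [0.01 0.58 1.68 0.   0.88 1.47]
scene 847 centre -99.3 -0.8 size [101.3 103.3] yaw -18.1
```

Emit:
step_arm(
  plan=[
    [-0.8,0,0,0,255],
    [-1.6,0,0,0,255],
    [-1.6,0,0,0,255],
  ],
)

```text
time_s: 7.05
ee_pos: [0.5092, 0.0364, 0.0123]
tcp_rot: [-0.0, 0.999, 0.052, -0.001]
wrist_force: [0.8, 0.2, 0.7]
gripper_width: -0.001
```

```bash
python3 -c "
from h import *
tcp();pose(-95,0,-20,rad=90)"
```

```text
t 7.05 rail [-201.8  -10.2] z 0.0123 yaw-rail -0.05 F [0.8 0.2 0.7] q [-0.    0.51  1.8   0.    0.83  1.47]
scene 763 centre -89.8 -1.7 size [97.5 85.9] yaw -19.5
```

Emit:
step_arm(
  plan=[
    [0,-0.65,0,0,90],
    [0,-0.65,0,0,90],
    [0.5,-0.65,0,0,90],
    [1.0,-0.65,0,0,90],
    [1.4,-0.65,0,0,90],
  ],
)

```text
time_s: 7.6
ee_pos: [0.5452, 0.057, 0.0126]
tcp_rot: [0.0, 0.999, 0.052, 0.0]
wrist_force: [0.1, -0.5, 0.4]
gripper_width: 0.649
```

Emit:
step_arm(
  plan=[
    [0.3,0,0,0,90],
    [0.6,0,0,0,90],
    [0.9,0,0,0,90],
    [1.2,0,0,0,90],
    [1.5,0,0,0,90],
  ],
)

```text
time_s: 8.1
ee_pos: [0.5809, 0.0606, 0.012]
tcp_rot: [0.0, 0.999, 0.052, -0.001]
wrist_force: [-7.8, -3.3, 3.0]
gripper_width: 0.645
```

```bash
python3 -c "
from h import *
tcp();print(env.read_state()['gripper_width']);pose(-70,-5,0,rad=90)"
```

```text
t 8.1 rail [-127.9    6.4] z 0.012 yaw-rail 0.0 F [-7.8 -3.3  3. ] q [ 0.04  0.64  1.58 -0.    0.92  1.51]
0.6448781425063286
scene 750 centre -62.5 9.1 size [97.2 86.6] yaw -7.5
```

Emit:
step_arm(
  plan=[
    [0.25,0,0,0,90],
    [0.45,0,0,0,90],
    [0.65,0,0,0,90],
    [0.8,0,0,0,90],
    [0.95,0,0,0,90],
  ],
)

```text
time_s: 8.65
ee_pos: [0.6042, 0.0634, 0.012]
tcp_rot: [0.0, 0.999, 0.052, -0.001]
wrist_force: [-8.8, -2.0, 3.6]
gripper_width: 0.644
```

```bash
python3 -c "
from h import *
tcp();pose(-50,5,0,rad=80)"
```

```text
t 8.65 rail [-104.5    6.7] z 0.012 yaw-rail 0.03 F [-8.8 -2.   3.6] q [ 0.04  0.68  1.51 -0.    0.95  1.51]
scene 746 centre -47.0 14.8 size [91.2 98.8] yaw 0.1
```

Emit:
step_arm(
  plan=[
    [0.1,0,0,0,90],
    [0.2,0,0,0,90],
    [0.3,0,0,0,90],
    [0.35,0,0,0,90],
    [0.35,0,0,0,90],
  ],
)

```text
time_s: 9.2
ee_pos: [0.6095, 0.0641, 0.012]
tcp_rot: [0.0, 0.999, 0.053, -0.006]
wrist_force: [-39.7, -6.1, 25.9]
gripper_width: 0.644
```

```bash
python3 -c "
from h import *
tcp();pose(-50,5,0,rad=80)"
```

```text
t 9.2 rail [-99.2   6.9] z 0.012 yaw-rail 0.07 F [-39.7  -6.1  25.9] q [ 0.05  0.69  1.49 -0.    0.97  1.51]
scene 786 centre -42.2 14.2 size [92.9 99.6] yaw 1.7
```

Emit:
step_arm(
  plan=[
    [-0.4,0,0,0,90],
    [-1.2,0,0,0,90],
    [-2.5,0,0,0,90],
    [-4,0,-1,0,90],
    [-5.5,0,-3,0,90],
  ],
)

```text
time_s: 9.75
ee_pos: [0.4815, 0.0509, 0.0761]
tcp_rot: [-0.0, 0.999, 0.052, -0.002]
wrist_force: [0.5, -0.5, 1.5]
gripper_width: 0.645
```

```bash
python3 - <<'E'
from h import *
tcp();pose(-44,14,0,rad=80);pose(-44,14,0,'top',rad=80)
s=load('top')
np.savez('t',**s)
a=s['img'][110:200,220:350];a=cv2.resize(np.clip(a.astype(float)*2,0,255).astype('uint8'),None,fx=6,fy=6,interpolation=cv2.INTER_CUBIC);cv2.imwrite('pics/v3.png',a)
def w(x,y): return R0+RM.T@(np.array([x,y])/1000)
for p in [(0,55,.04),(0,-55,.04),(0,0,.04)]:
    u,v=proj(s,np.append(w(p[0],p[1]),p[2]));print(p,(u-220)*6,(v-110)*6)
E
```

```text
t 9.75 rail [-227.8    7. ] z 0.0761 yaw-rail 0.04 F [ 0.5 -0.5  1.5] q [0.03 0.36 1.85 0.   0.94 1.5 ]
scene 764 centre -39.1 17.1 size [98.9 89.3] yaw -1.1
top 732 centre -42.8 15.3 size [86.4 98.5] yaw 0.2
(0, 55, 0.04) 227.59386972350444 178.10938926463126
(0, -55, 0.04) 499.09501394818744 147.92617616558755
(0, 0, 0.04) 363.3468806835133 163.0175115845435
```

View pics/v3.png

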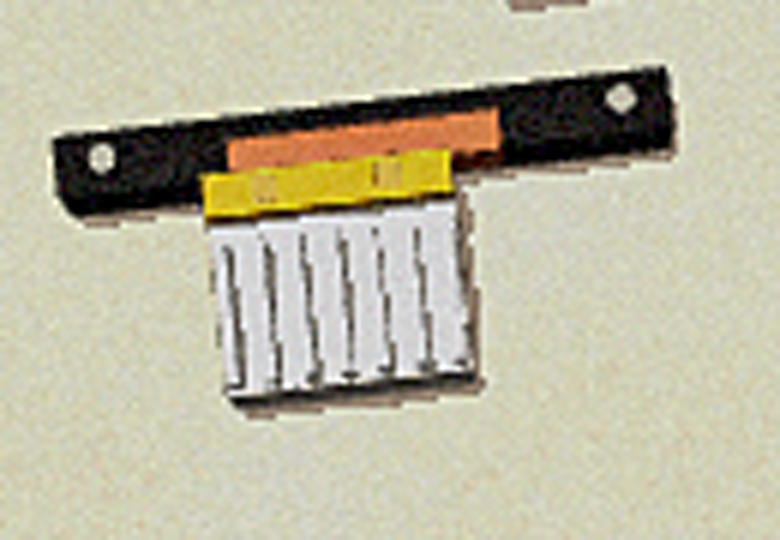

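The picture shows the yellow bar flush along the rail, with contacts at crop x≈265 and 387. Both are inside the copper strip (x 228–499), about 10 mm clear of its left end, and the tool is away from the module. Handing in.

```bash
python3 -c "
from h import *
print(env.finish_job())"
```

```text
the job is handed in; nothing more can be done
None
```

The module now lies flat against the rail with its yellow contact side facing it and both brass contacts on the copper strip. I handed the job in after about 10 s of the 64 s.

**How:** I turned it about 118° with fingertip pushes on three of its corners. I then squared it with the open fingers and pressed it against the rail at about 40 N, plus about 26 N upward at the wrist. The tool was backed clear before hand-in.

**Last checks:**
- **Angle:** the top camera put the module within about 0.2° of square. The scene camera read −1.1°, which I put down to noise because its measured outline was also slightly off.
- **Distance to the rail:** the two cameras put the module's centre 43 mm and 39 mm from the rail face, against 44 mm expected. They disagree by about 4 mm. The bar looks flush with the rail in the top picture.
- **Sideways position:** it sits about 15 mm off centre along the rail. The outer contact is therefore about 10 mm inside the end of the strip.
- **Things around it:** I did not re-measure them at the end. I routed the tool around them, felt no unexpected contact, and in the mid-job picture the look-alikes had not moved.

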